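# Sweep the hex nuts into the tray's trough and shut its lid

## Robot

A 6-joint arm with a two-finger parallel gripper is mounted at the origin on a cart in front of the work surface, level with it; the furniture and walls round the work are solid. World frame = base frame: x ahead of the robot, y to its left, z up, the work surface at z = 0. Lengths are in mm, angles in rad, forces in N, time in s.
With the tool pointing down it reaches from about 350 to 975 mm from the base axis. Payload 7.1 kg.
Tool frame: the origin (TCP) lies between the finger pads; the fingertips stand 19 mm ahead of it and the grasp point (between the pads) is the TCP (ctrl.tcp_to_tips is the distance from the TCP to the fingertips, in mm); z points along the fingers, y is the line along which they close (so a half turn about z gives the same grasp; the last joint's range is limited). The gripper opens to 88 mm and grips with 3 to 60 N. Pads are 20 mm wide; open, the fingers measure 115 mm over their backs; the gripper's body (75 mm by 178 mm) begins 61 mm behind the grasp point.
Start: joints at [-1.139, 0.423, 1.63, -0, 1.089, -0.019], TCP at [272.318, -562.537, 241.675] pointing down, gripper open.
Joint ranges: [-3, 3], [-0.9, 2.11], [0.09, 2.58], [-1.31, 4.45], [0.11, 2.69], [-2.54, 2.54]. Speed limits (rad/s): [2.39, 2.39, 3.01, 3.14, 3.14, 3.14].

## Interface

Orientations are given as a rotation vector (axis times angle).
In Python, from workcell import status, optics, ctrl gives the robot as it stands. The module is installed in compiled form; this text tells all that it offers.
- The arm moves only by the shell command python3 -m inch 'ROWS'. ROWS is JSON, a list that holds one entry, the list of rows, each a list of 7 numbers: the shift along the tool's x, y, z in mm, then the turn, a rotation vector about the tool's x, y, z in rad, then the opening in per cent of the stroke, from 0 (shut) to 100 (fully open). A call has 1 to 20 rows; each row is the pose to reach, as a shift and turn from the pose commanded when the call began, along the tool's axes at that moment; what a row does not reach only later rows make up. A row lasts 1/10 s, in which the tool goes at most 50 mm and 8.59 degrees, less where a joint would pass 70% of its speed; a pose out of reach is approached as far as the arm can. A call with a gripper value outside its range is refused whole. The fingers move at their own pace and stop on an object; the grip force is fixed at half the most. Time passes only in rows, so rows that repeat a pose let the fingers close. It gives the time, the measured TCP pose, the force, the opening and the grip force at its end, in the units of the state.
- status.get_obs(): the state, without advancing time (a new reading comes with each control period).
- optics.get_image(name): name is "scene" or "top"; returns a dict with "frame" (384x512x3 uint8, red, green, blue), "fx", "fy", "cx", "cy" (pixels), "rvec" (rotation vector, rad) and "tvec" (3), from world to camera coordinates, as OpenCV has them. Camera axes: x right, y down, z forward; pixel columns grow to the right and rows downward; lengths in mm; the calibration is good to about 2 mm. A picture is of the moment at which its call begins. There is no depth.
- ctrl.close_job(): hands the job in; it is judged then, once.
The state is a dict: "t": time; "qpos": joint angles; "qvel": joint speeds; "joint_torque": joint torques, N m; "ee_pos": TCP position; "orientation": TCP orientation; "ft_force": force on the tool from outside, world axes, zero at the start; "moment": the same for the moment, N m; "width": finger opening in mm; "grasp_force": force on a finger pad.
Only numpy, scipy, OpenCV 4.12 (cv2) and the standard library are available. Lean on these libraries where they do the work, as an engineer would, in place of code of your own. Each camera call takes 0.05 s, during which the arm holds its last target. There are 200 camera calls.

## Task

Clear the four hex nuts off the deck of the parts tray: sweep them with the fingers along the deck and over its open edge into the trough, only pushing them and never picking one up, then push the hinged trough lid over and down until it is fully shut over them. Leave the heat sink standing on the deck, and the multimeter, solder spool and screwdriver round the tray, where they are.

Things in the scene. Friction and masses are not known exactly. Their poses are not given: they have to be found in the camera images.
- tray: Grey plastic parts tray, fixed, 260 (x) x 230 (y) mm, on four feet; origin on the table under its middle, z up. Its flat deck, a dark mat 40 mm above the table, spans x -125..125, y -35..110 mm. A rim 12 mm high bounds the deck at +x, -x and +y; at y = -35 mm the deck ends in an open straight edge, over which the nuts are swept (towards the tray's -y) into the trough.
- trough (a point): Middle of the trough's floor, 13 mm above the table (27 mm below the deck). The trough runs along the deck's open edge; inside it measures 250 mm (tray x, -125..125) by 75 mm (tray y, -110..-35 mm); its other walls are 5 mm thick and reach up to the deck's height.
- lid (a joint): Angle (rad) of the trough's flat aluminium lid, hinged on the trough's outer wall along the tray's x axis at tray y = -113.5 mm, 41.5 mm above the table. 0 = fully shut, level over the trough, upper face 44 mm above the table; pi/2 = upright; starts open at 1.85..2.1, leaning outwards (-y). Light hinge friction (0.045 N m): it stays where it is left, and under 1 N at its free edge moves it.
- lid_edge (a point): Middle of the lid's free edge, 75 mm from the hinge line, on top of its turned-up lip, with a small black finger tab beside it. The lid is 256 mm long (tray x), 75 mm wide and 3 mm thick; the lip stands 7 mm up, so its top is 49 mm above the table when shut.
- nut_0: Steel hex nut, 22 mm across flats, 25 mm across corners, 11 mm high, 25 g, lying flat on the deck; origin in the middle of its underside, z up. The four nuts are alike.
- nut_1: Steel hex nut, 22 mm across flats, 25 mm across corners, 11 mm high, 25 g, lying flat on the deck; origin in the middle of its underside, z up. The four nuts are alike.
- nut_2: Steel hex nut, 22 mm across flats, 25 mm across corners, 11 mm high, 25 g, lying flat on the deck; origin in the middle of its underside, z up. The four nuts are alike.
- nut_3: Steel hex nut, 22 mm across flats, 25 mm across corners, 11 mm high, 25 g, lying flat on the deck; origin in the middle of its underside, z up. The four nuts are alike.
- heat_sink: Small finned aluminium heat sink, 45 x 45 x 18 mm, standing loose in the deck's far (+x, +y) corner; origin in the middle of its underside. To be left alone.
- multimeter: Hand multimeter, 145 x 70 x 43 mm, lying beside the tray's +y side; origin in the middle of its underside. To be left alone.
- solder_spool: Spool of solder standing on its flange, about 55 x 78 x 36 mm, on the table beyond the open lid, near the tray's front (-x) end; origin at its underside. To be left alone.
- screwdriver: Screwdriver with an orange handle, 224 x 25 x 24 mm, lying in front of the tray, to the right; origin in the middle of its underside. To be left alone.

How it is judged:
By the outcome, as a careful person would: the job done as asked, in the order asked, and still so for the second after the job is handed in, with the robot touching nothing.
It also fails if it takes over 67 s, if anything falls off the work surface, if the arm or the gripper's body presses on something with over 40 N, if the wrist force passes 120 N, or if a joint passes its speed limit or range.

## Working session

There is one attempt and no reset: what is moved stays moved. The work goes in short steps, Python scripts to look and compute and a shell command to move; the robot and the scene stay as the last step left them, time stands still between calls to the robot, and variables do not carry over. Pictures are saved under pics/ and viewed, at most 10 in all, crops included, and the job is handed in when it is done.

```bash
mkdir -p pics; python3 - <<'E'
from workcell import status, optics, ctrl
import cv2
o=status.get_obs(); print({k:o[k] for k in('t','ee_pos','orientation','ft_force','width')},ctrl.tcp_to_tips)
for n in('scene','top'):
    d=optics.get_image(n); cv2.imwrite(f'pics/{n}0.png',cv2.resize(d['frame'][:,:,::-1],(800,600),interpolation=cv2.INTER_CUBIC))
    cv2.imwrite(f'pics/{n}_raw.png',d['frame'][:,:,::-1])
    print(n,{k:d[k] for k in d if k!='frame'})
E
```

```text
{'t': 0.0, 'ee_pos': array([ 272.10637473, -562.07884764,  240.94489188]), 'orientation': array([-3.06071269e+00, -7.01833194e-01,  4.92564459e-04]), 'ft_force': array([-0.11773729, -0.35891202, -0.77938266]), 'width': 87.66291331627401} 19.0
scene {'fx': 399.91947114576544, 'fy': 399.91947114576544, 'cx': 254.9753443963676, 'cy': 193.48344397223028, 'rvec': array([ 0.53352602, -2.62919935,  1.26352178]), 'tvec': array([388.88321282, 223.00209937, 741.62930763])}
top {'fx': 490.78334899867355, 'fy': 490.78334899867355, 'cx': 257.06328052929285, 'cy': 193.41127097821857, 'rvec': array([ 2.12147125, -2.12856614,  0.20035926]), 'tvec': array([-154.53460672,  509.27686216, 1057.15278135])}
```

View pics/scene0.png

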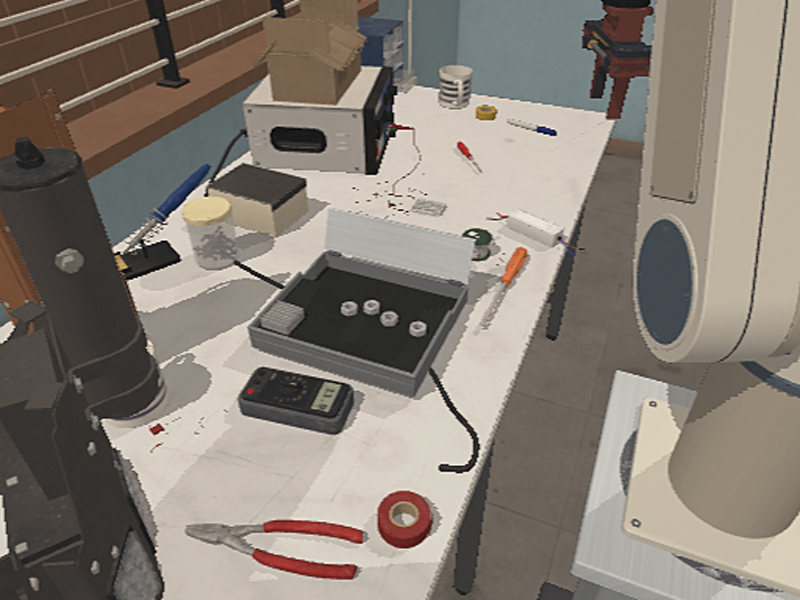

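View pics/top0.png

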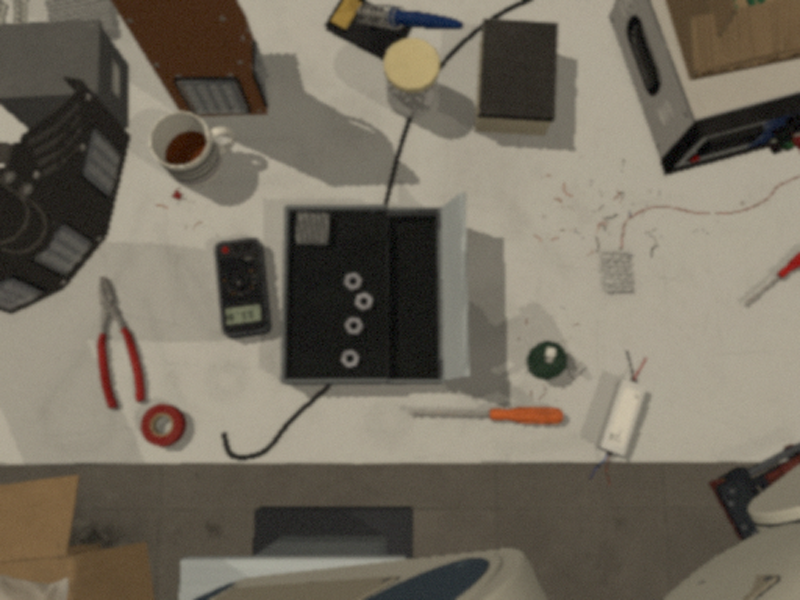

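The scene view shows the tray with four nuts in the middle of the deck: (348,309), (371,306), (389,318) and (418,328). The heat sink is in the far corner, the lid is open behind, and the spool and screwdriver lie to its right. In the top view the tray is nearly axis-aligned, with the nuts at (352,281), (364,301), (354,325) and (349,358), the deck's edge at column ~389 and the lid at 440–467. I'll enlarge crops to measure it.

```bash
python3 - <<'E'
import cv2
for n,(x,y,w,h) in {'top':(170,122,140,105+20),'scene':(152,130,152,122)}.items():
    im=cv2.imread(f'pics/{n}_raw.png')[y:y+h,x:x+w]
    s=4.8 
    im=cv2.resize(im,None,fx=s,fy=s,interpolation=cv2.INTER_CUBIC)
    im=cv2.convertScaleAbs(im,alpha=1.5,beta=20)
    for k in range(0,w,20): cv2.putText(im,str(x+k),(int(k*s),10),0,.35,(0,0,255)); cv2.line(im,(int(k*s),12),(int(k*s),18),(0,0,255))
    for k in range(0,h,20): cv2.putText(im,str(y+k),(0,int(k*s)+4),0,.35,(0,0,255))
    cv2.imwrite(f'pics/{n}_crop.png',im); print(im.shape)
E
```

```text
(600, 672, 3)
(586, 730, 3)
```

View pics/top_crop.png

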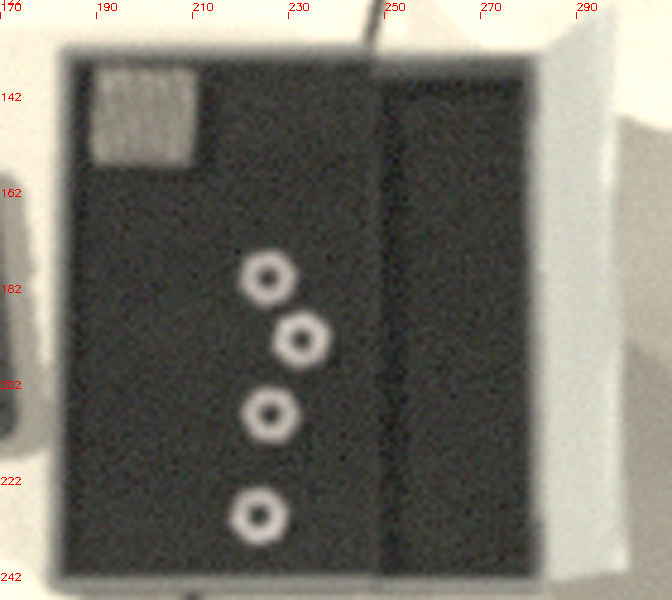

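View pics/scene_crop.png

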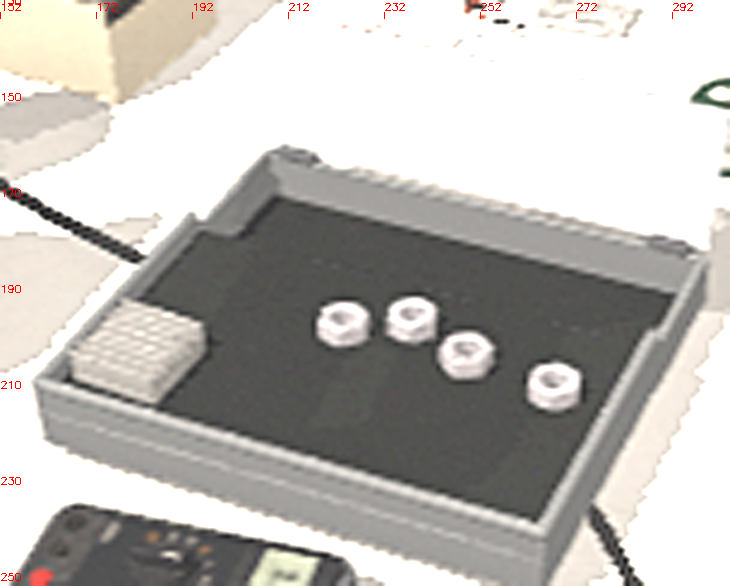

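The top crop shows nut holes at (268,278), (302,339), (270,414) and (259,516), the deck's open edge at column ~378, and the heat sink at (90–197, 68–167). The scene crop shows the tray corners at (35,382), (545,528), (705,258) and (270,152), and the nut tops at (343,312), (412,309), (467,345) and (554,378).

```bash
cat > h.py <<'E'
import numpy as np, cv2
from scipy.optimize import least_squares
from workcell import status, optics, ctrl
C={n:None for n in('scene','top')}
C['scene']=dict(f=399.91947114576544,c=(254.9753443963676,193.48344397223028),r=np.array([0.53352602,-2.62919935,1.26352178]),t=np.array([388.88321282,223.00209937,741.62930763]))
C['top']=dict(f=490.78334899867355,c=(257.06328052929285,193.41127097821857),r=np.array([2.12147125,-2.12856614,0.20035926]),t=np.array([-154.53460672,509.27686216,1057.15278135]))
def proj(n,P):
    c=C[n]; K=np.array([[c['f'],0,c['c'][0]],[0,c['f'],c['c'][1]],[0,0,1.]])
    return cv2.projectPoints(np.asarray(P,float).reshape(-1,1,3),c['r'],c['t'],K,None)[0].reshape(-1,2)
def tri(ps,pt):
    return np.array([least_squares(lambda X:np.r_[(proj('scene',X)[0]-a),(proj('top',X)[0]-b)],[450,-50,40.]).x for a,b in zip(ps,pt)])
def onz(n,p,z): return np.array(least_squares(lambda X:proj(n,[X[0],X[1],z])[0]-p,[450,-50.]).x)
off={'top':(170,122),'scene':(152,130)}
def raw(n,p): return (np.asarray(p,float)+.5)/4.8-.5+off[n]
def tw(p,P):
    c,s=np.cos(p[2]),np.sin(p[2]); P=np.asarray(P,float)
    return np.c_[p[0]+c*P[:,0]-s*P[:,1],p[1]+s*P[:,0]+c*P[:,1],p[3]+P[:,2]]
E
python3 - <<'E'
from h import *
S=[((130,115,52),(35,380)),((-130,115,52),(545,528)),((-130,-115,40),(705,258)),((130,-115,40),(270,152))]
T=[((130,115,52),(62,47)),((-130,115,52),(50,588)),((-130,-115,40),(547,590)),((130,-115,40),(538,56)),((-125,-35,40),(378,577)),((125,-35,40),(376,68))]
f=lambda p:np.r_[(proj('scene',tw(p,[a for a,_ in S]))-raw('scene',[b for _,b in S])).ravel(),(proj('top',tw(p,[a for a,_ in T]))-raw('top',[b for _,b in T])).ravel()]
r=least_squares(f,[450,-50,0,0],loss='soft_l1'); p=r.x; print('tray',p.round(3)); print(f(p).reshape(-1,2).round(1).tolist())
N=tri(raw('scene',[(343,312),(412,309),(467,345),(554,378)]),raw('top',[(268,278),(302,339),(270,414),(259,516)]))
print('nuts',N.round(1))
c,s=np.cos(p[2]),np.sin(p[2]); inv=lambda X:np.c_[(X[:,:2]-p[:2])@np.array([[c,-s],[s,c]]),X[:,2]-p[3]]
print('nuts tray',inv(N).round(1))
H=np.array([np.r_[onz('top',raw('top',q),p[3]+58),p[3]+58] for q in((92,68),(197,68),(195,167),(90,165))]);print('sink tray',inv(H).round(1))
L=np.array([np.r_[onz('top',raw('top',q),110),110] for q in((615,8),(628,572))]);print('lid edge @110',inv(L).round(1))
G=np.array([np.r_[onz('top',np.array(q)/1.5625,36),36] for q in((547,360),(410,411),(490,415))]);print('spool/driver tray',inv(G).round(1))
# target tray points in world
print(tw(p,[(x,y,0) for x,y in((0,0),(0,-35),(0,-110),(0,60),(60,0))]).round(1))
from scipy.spatial.transform import Rotation as R
o=status.get_obs();M=R.from_rotvec(o['orientation']).as_matrix();print(M.round(3))
E
```

```text
tray [ 524.139 -100.789    6.284   -3.199]
[[-0.9, 0.2], [-0.1, 1.4], [0.9, -0.1], [-0.9, -0.6], [0.2, 0.2], [-0.0, 0.6], [0.5, 0.2], [0.7, -0.5], [-0.2, 0.8], [0.0, -0.8]]
nuts [[ 539.9  -85.1   52.3]
 [ 510.6 -101.3   51.4]
 [ 475.   -86.6   51.2]
 [ 427.9  -81.8   49.9]]
nuts tray [[ 15.7  15.7  55.5]
 [-13.5  -0.5  54.6]
 [-49.1  14.2  54.4]
 [-96.2  19.1  53.1]]
sink tray [[117.9 100.1  58. ]
 [117.7  50.1  58. ]
 [ 69.1  50.4  58. ]
 [ 70.3 100.   58. ]]
lid edge @110 [[ 128.1 -144.7  113.2]
 [-128.  -145.2  113.2]]
spool/driver tray [[ -98.6 -263.8   39.2]
 [-170.3  -66.5   39.2]
 [-176.5 -179.9   39.2]]
[[ 524.1 -100.8   -3.2]
 [ 524.2 -135.8   -3.2]
 [ 524.3 -210.8   -3.2]
 [ 524.1  -40.8   -3.2]
 [ 584.1 -100.7   -3.2]]
[[ 0.9    0.436 -0.001]
 [ 0.436 -0.9    0.001]
 [ 0.    -0.001 -1.   ]]
```

```bash
python3 -m inch '[[[425,-338,60,0,0,-1.121,0],[425,-338,60,0,0,-1.121,0],[425,-338,60,0,0,-1.121,0],[425,-338,60,0,0,-1.121,0],[425,-338,60,0,0,-1.121,0],[425,-338,60,0,0,-1.121,0],[425,-338,60,0,0,-1.121,0],[425,-338,60,0,0,-1.121,0],[425,-338,60,0,0,-1.121,0],[425,-338,60,0,0,-1.121,0],[425,-338,60,0,0,-1.121,0],[425,-338,60,0,0,-1.121,0],[425,-338,60,0,0,-1.121,0],[425,-338,60,0,0,-1.121,0],[425,-338,60,0,0,-1.121,0],[425,-338,60,0,0,-1.121,0]]]'
python3 - <<'E'
from h import *
from scipy.spatial.transform import Rotation as R
o=status.get_obs();print(o['t'],o['ee_pos'].round(1),R.from_rotvec(o['orientation']).as_matrix().round(3).tolist(),o['width'],o['ft_force'].round(1),o['qpos'].round(2))
E
```

```text
t: 1.7
ee_pos: [507.2, -74.3, 181.8]
orientation: [2.223, 2.22, 0.0]
ft_force: [0.2, -0.0, -0.7]
width: 0.4
grasp_force: 0.0
1.7 [507.2 -74.3 181.8] [[0.001, 1.0, 0.0], [1.0, -0.001, -0.0], [-0.0, 0.0, -1.0]] 0.3580087514631012 [ 0.2 -0.  -0.7] [-0.17  0.34  1.92 -0.    0.88 -0.17]
```

```bash
python3 -m inch '[[[3,1,40,0,0,0,0],[3,1,80,0,0,0,0],[3,1,100,0,0,0,0],[3,1,110,0,0,0,0],[3,1,117,0,0,0,0],[3,1,117,0,0,0,0]]]'
python3 - <<'E'
from h import *
o=status.get_obs()
P=o['ee_pos']
for n in('scene','top'):
    d=optics.get_image(n)['frame'][:,:,::-1]; x,y=off[n]; im=cv2.resize(d[y-40:y+125,x-10:x+190],(800,660),interpolation=cv2.INTER_CUBIC)[:600]; cv2.imwrite(f'pics/{n}1.png',im)
E
```

```text
t: 2.3
ee_pos: [508.7, -70.5, 64.6]
orientation: [-2.221, -2.222, 0.0]
ft_force: [-0.5, 0.3, 0.5]
width: 0.7
grasp_force: 0.0
```

View pics/scene1.png

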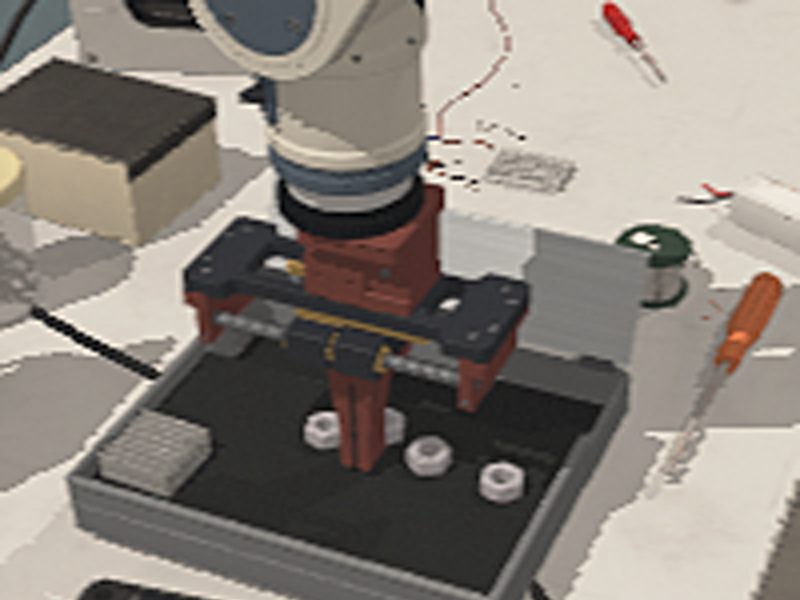

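The closed fingers (360,470) stand just above the mat behind the second nut (390,427), between the first nut (322,430) and the third (428,455). Now I'll sweep.

```bash
python3 -m inch '[[[-8,0,0,0,0,0,0],[-15,0,0,0,0,0,0],[-22,0,0,0,0,0,0],[-29,0,0,0,0,0,0],[-36,0,0,0,0,0,0],[-43,0,0,0,0,0,0],[-50,0,0,0,0,0,0],[-57,0,0,0,0,0,0],[-64,0,0,0,0,0,0],[-70,0,0,0,0,0,0],[-70,0,0,0,0,0,0],[-70,0,-20,0,0,0,0],[-40,10,-30,0,0,0,0],[0,20,-30,0,0,0,0],[18,32,-30,0,0,0,0],[18,32,-15,0,0,0,0],[18,32,0,0,0,0,0],[18,32,0,0,0,0,0]]]'
python3 - <<'E'
from h import *
for n in('top','scene'):
    d=optics.get_image(n)['frame'][:,:,::-1]; x,y=off[n]; im=cv2.resize(d[y-10:y+125,x-10:x+170],(800,600),interpolation=cv2.INTER_CUBIC); cv2.imwrite(f'pics/{n}2.png',im)
a,b=[cv2.resize(cv2.imread(f'pics/{n}2.png'),(400,300)) for n in('top','scene')]; cv2.imwrite('pics/both2.png',np.hstack([a,b]))
E
```

```text
t: 4.2
ee_pos: [538.0, -52.5, 61.9]
orientation: [-2.218, -2.219, 0.005]
ft_force: [-0.2, 0.5, -0.4]
width: 0.3
grasp_force: 0.0
```

View pics/both2.png

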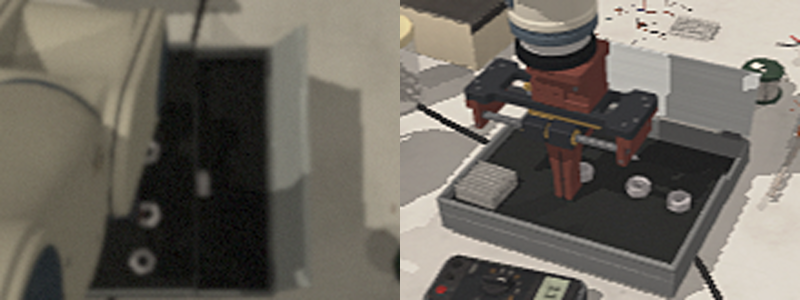

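The second nut is gone from the deck; in the top view it lies in the trough beside the deck wall at (203,183). The fingers now stand behind the first nut. I'll sweep it, then move behind the third.

```bash
python3 -m inch '[[[0,0,0,0,0,0,0],[-10,0,0,0,0,0,0],[-20,0,0,0,0,0,0],[-27,0,0,0,0,0,0],[-34,0,0,0,0,0,0],[-41,0,0,0,0,0,0],[-48,0,0,0,0,0,0],[-55,0,0,0,0,0,0],[-62,0,0,0,0,0,0],[-69,0,0,0,0,0,0],[-76,0,0,0,0,0,0],[-83,0,0,0,0,0,0],[-90,0,0,0,0,0,0],[-90,0,0,0,0,0,0],[-90,0,-25,0,0,0,0],[-50,-30,-35,0,0,0,0],[-10,-65,-35,0,0,0,0],[-3,-65,-20,0,0,0,0],[-3,-65,0,0,0,0,0],[-3,-65,0,0,0,0,0]]]'; python3 -c "
from h import *
print(status.get_obs()['ee_pos'])"
```

```text
t: 6.3
ee_pos: [474.1, -54.4, 63.4]
orientation: [-2.217, -2.222, 0.003]
ft_force: [-0.5, 0.6, 0.6]
width: -0.2
grasp_force: 0.0
[474.08137119 -54.39861535  63.35836822]
```

```bash
python3 -m inch '[[[0,0,0,0,0,0,0],[-10,0,0,0,0,0,0],[-20,0,0,0,0,0,0],[-27,0,0,0,0,0,0],[-34,0,0,0,0,0,0],[-41,0,0,0,0,0,0],[-48,0,0,0,0,0,0],[-55,0,0,0,0,0,0],[-62,0,0,0,0,0,0],[-69,0,0,0,0,0,0],[-76,0,0,0,0,0,0],[-83,0,0,0,0,0,0],[-88,0,0,0,0,0,0],[-88,0,0,0,0,0,0],[-88,0,-25,0,0,0,0],[-50,-20,-35,0,0,0,0],[-10,-46,-35,0,0,0,0],[2,-46,-20,0,0,0,0],[2,-46,0,0,0,0,0],[2,-46,0,0,0,0,0]]]'; python3 -c "
from h import *
print(status.get_obs()['ee_pos'])"
```

```text
t: 8.3
ee_pos: [428.2, -52.4, 63.5]
orientation: [-2.217, -2.222, 0.003]
ft_force: [-0.3, -0.4, 0.6]
width: 0.8
grasp_force: 0.0
[428.23405174 -52.40684194  63.45512135]
```

```bash
python3 -m inch '[[[0,0,0,0,0,0,0],[-10,0,0,0,0,0,0],[-20,0,0,0,0,0,0],[-27,0,0,0,0,0,0],[-34,0,0,0,0,0,0],[-41,0,0,0,0,0,0],[-48,0,0,0,0,0,0],[-55,0,0,0,0,0,0],[-62,0,0,0,0,0,0],[-69,0,0,0,0,0,0],[-76,0,0,0,0,0,0],[-83,0,0,0,0,0,0],[-90,0,0,0,0,0,0],[-90,0,0,0,0,0,0],[-90,0,-30,0,0,0,0],[-60,40,-80,0,0,0,0],[-20,80,-120,0,0,0,0],[60,100,-120,0,0,0,0],[60,100,-120,0,0,0,0],[60,100,-120,0,0,0,0]]]'
python3 - <<'E'
from h import *
for n in('top','scene'):
    d=optics.get_image(n)['frame'][:,:,::-1]; cv2.imwrite(f'pics/{n}3_raw.png',d); x,y=off[n]; im=cv2.resize(d[y-10:y+125,x-10:x+170],(400,300),interpolation=cv2.INTER_CUBIC); cv2.imwrite(f'pics/{n}3.png',im)
cv2.imwrite('pics/both3.png',cv2.convertScaleAbs(np.vstack([np.hstack([cv2.imread(f'pics/{n}3.png') for n in('top','scene')])]),alpha=1.5))
print(status.get_obs()['ee_pos'])
E
```

```text
t: 10.3
ee_pos: [531.7, 10.4, 186.2]
orientation: [2.215, 2.225, 0.005]
ft_force: [0.5, -0.6, 0.0]
width: 0.2
grasp_force: 0.0
[530.00150064   8.41436485 184.92246828]
```

View pics/both3.png

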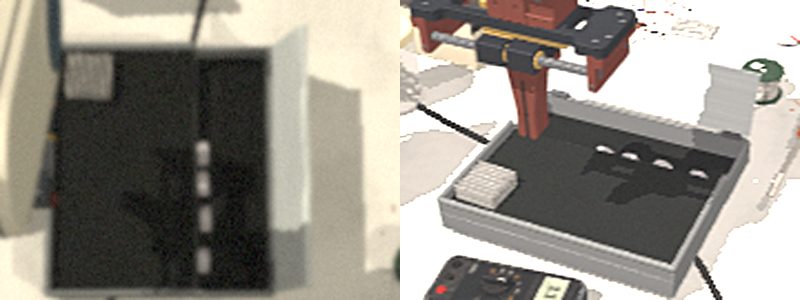

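All four nuts are off the deck. In the top half they lie in a row along the deck-side wall at (203,152), (203,184), (207,218) and (204,260); they look to be standing on edge, and their tops just show over the edge in the scene view. I'll measure whether they clear the lid.

```bash
python3 - <<'E'
from h import *
B={}
for n in('top','scene'):
    g=cv2.cvtColor(cv2.imread(f'pics/{n}3_raw.png'),cv2.COLOR_BGR2GRAY)
    poly=proj(n,[[x,y,z] for (x,y,z) in((645,-138,41),(403,-138,41),(403,-205,20),(645,-205,20))])
    if n=='scene': poly=proj(n,[[x,y,z] for (x,y,z) in((645,-128,41),(403,-128,41),(403,-175,41),(645,-175,41))])
    m=np.zeros_like(g); cv2.fillPoly(m,[poly.astype(np.int32)],255)
    b=((g>75)&(m>0)).astype(np.uint8)
    k,lab,st,ce=cv2.connectedComponentsWithStats(b)
    print(n,[(s.tolist(),c.round(1).tolist()) for s,c in zip(st[1:],ce[1:]) if s[4]>8])
    B[n]=[s for s in st[1:] if s[4]>8]
for s in B['top']:
    l=onz('top',[s[0]-.5,s[1]+s[3]/2],36); r=onz('top',[s[0]+s[2]-.5,s[1]+s[3]/2],36)
    print('top blob world x %.0f  tray y %.1f..%.1f'%(l[0],l[1]+100.8,r[1]+100.8))
for s in B['scene']:
    px=[s[0]+s[2]/2-.5,s[1]-.5]   # topmost row
    for y in(-136,-141,-148):
        q=least_squares(lambda X:proj('scene',[X[0],y,X[1]])[0]-px,[500,40.]).x
        print('scene top at y',y,'x,z',q.round(1),end=' ')
    print()
E
```

```text
top [([248, 176, 6, 9, 38], [250.8, 179.5]), ([249, 190, 5, 10, 39], [250.9, 194.6]), ([251, 206, 4, 9, 27], [252.1, 210.1]), ([250, 225, 4, 9, 29], [251.2, 229.1])]
scene [([211, 170, 62, 16, 62], [241.5, 177.7]), ([230, 185, 8, 4, 16], [233.5, 186.7]), ([242, 189, 7, 3, 15], [245.4, 189.8]), ([256, 192, 9, 4, 21], [260.0, 193.3]), ([272, 197, 8, 3, 17], [275.9, 197.8])]
top blob world x 541  tray y -33.7..-47.4
top blob world x 507  tray y -36.0..-47.3
top blob world x 472  tray y -40.5..-49.5
top blob world x 429  tray y -38.2..-47.2
scene top at y -136 x,z [514.3  97.9] scene top at y -141 x,z [516.7  94. ] scene top at y -148 x,z [520.   88.5] 
scene top at y -136 x,z [537.1  47. ] scene top at y -141 x,z [539.7  42.7] scene top at y -148 x,z [543.2  36.7] 
scene top at y -136 x,z [506.5  43.9] scene top at y -141 x,z [508.8  39.6] scene top at y -148 x,z [512.   33.6] 
scene top at y -136 x,z [467.2  46.7] scene top at y -141 x,z [469.2  42.4] scene top at y -148 x,z [472.1  36.4] 
scene top at y -136 x,z [427.6  43.8] scene top at y -141 x,z [429.4  39.5] scene top at y -148 x,z [431.8  33.5]
```

The nuts stand on edge on the trough floor, at tray y −36…−48 with tops at about 36–38 mm. The lid's underside is at 41 mm, so it clears them. Next I go over and behind the lid.

```bash
python3 -m inch '[[[-40,10,-10,0,0,0,0],[-80,20,-10,0,0,0,0],[-120,30,-10,0,0,0,0],[-160,30,-10,0,0,0,0],[-200,30,-10,0,0,0,0],[-240,30,-10,0,0,0,0],[-275,30,-10,0,0,0,0],[-290,30,0,0,0,0,0],[-290,30,20,0,0,0,0],[-290,30,50,0,0,0,0],[-290,30,70,0,0,0,0],[-290,30,76,0,0,0,0],[-290,30,76,0,0,0,0],[-290,30,76,0,0,0,0],[-290,30,76,0,0,0,0]]]'
python3 - <<'E'
from h import *
for n in('top','scene'):
    d=optics.get_image(n)['frame'][:,:,::-1]; x,y=off[n]; im=cv2.resize(d[y-50:y+115,x-20:x+200],(400,300),interpolation=cv2.INTER_CUBIC); cv2.imwrite(f'pics/{n}4.png',im)
cv2.imwrite('pics/both4.png',np.hstack([cv2.imread(f'pics/{n}4.png') for n in('top','scene')]))
print(status.get_obs()['ee_pos'])
E
```

```text
t: 11.9
ee_pos: [560.4, -283.4, 109.8]
orientation: [2.219, 2.221, 0.001]
ft_force: [1.0, -0.2, 0.7]
width: 0.6
grasp_force: 0.0
[ 560.35497946 -283.33691563  109.78268052]
```

View pics/both4.png

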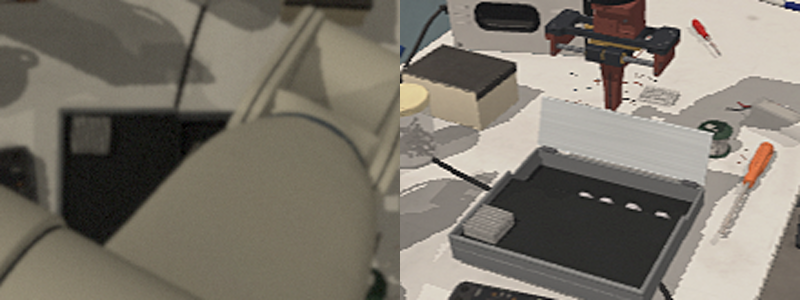

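The fingers (612,105) are now beyond the open lid, which is still in place, with nothing else touched. Next I push the lid over along its arc.

```bash
python3 -m inch '[[[10,0,0,0,0,0,0],[18,0,0,0,0,0,0],[26,0,0,0,0,0,0],[34,0,0,0,0,0,0],[42,0,0,0,0,0,0],[50,0,0,0,0,0,0],[58,0,0,0,0,0,0],[66,0,0,0,0,0,0],[75,0,0,0,0,0,0],[85,0,3,0,0,0,0],[93,0,9,0,0,0,0],[100,0,16,0,0,0,0],[105,0,25,0,0,0,0],[109,0,34,0,0,0,0],[110,0,41,0,0,0,0],[110,0,41,0,0,0,0],[110,0,41,0,0,0,0]]]'
python3 - <<'E'
from h import *
for n in('top','scene'):
    d=optics.get_image(n)['frame'][:,:,::-1]; x,y=off[n]; im=cv2.resize(d[y-50:y+115,x-20:x+200],(400,300),interpolation=cv2.INTER_CUBIC); cv2.imwrite(f'pics/{n}5.png',im)
cv2.imwrite('pics/both5.png',np.hstack([cv2.imread(f'pics/{n}5.png') for n in('top','scene')]))
o=status.get_obs();print(o['ee_pos'],o['ft_force'])
E
```

```text
t: 13.7
ee_pos: [559.5, -173.2, 67.3]
orientation: [-2.22, -2.222, 0.001]
ft_force: [0.0, -0.4, 0.4]
width: 0.4
grasp_force: 0.0
[ 559.85767545 -173.42109868   67.83885408] [ 0.79037389  0.10867928 -0.32900684]
```

View pics/both5.png

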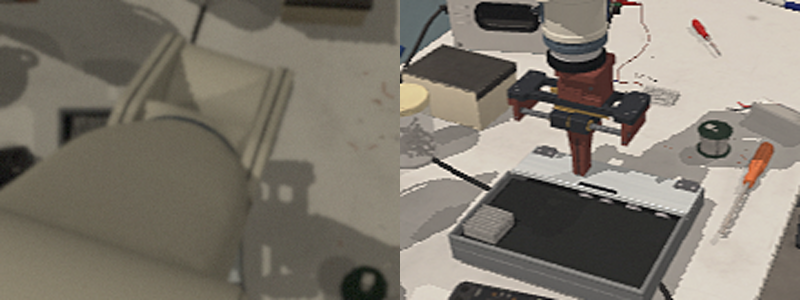

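The lid has come over and lies almost shut under the fingers (580,172), with the tab at (598,187). I'll press it down gently.

```bash
python3 -m inch '[[[3,0,2,0,0,0,0],[3,0,3,0,0,0,0],[3,0,4,0,0,0,0],[3,0,5,0,0,0,0],[3,0,5,0,0,0,0],[3,0,5,0,0,0,0]]]'
```

```text
t: 14.4
ee_pos: [559.8, -170.1, 63.3]
orientation: [2.22, 2.222, 0.0]
ft_force: [-1.3, 1.1, 6.7]
width: 0.5
grasp_force: 3.3
```

```bash
python3 -m inch '[[[0,0,1,0,0,0,0],[0,0,1,0,0,0,0],[0,0,1,0,0,0,0]]]'; python3 -m inch '[[[0,0,0.5,0,0,0,0],[0,0,0.5,0,0,0,0],[0,0,0.5,0,0,0,0]]]'
```

```text
t: 14.7
ee_pos: [559.8, -170.1, 63.2]
orientation: [2.22, 2.222, 0.0]
ft_force: [-4.5, 1.9, 15.9]
width: 0.5
grasp_force: 7.6
t: 15.0
ee_pos: [559.8, -170.1, 63.1]
orientation: [2.22, 2.222, 0.0]
ft_force: [-6.3, 1.7, 19.4]
width: 0.7
grasp_force: 9.8
```

```bash
python3 -m inch '[[[0,0,-10,0,0,0,0],[0,0,-30,0,0,0,0],[0,0,-70,0,0,0,0],[0,0,-120,0,0,0,0],[0,0,-170,0,0,0,0],[-50,-30,-170,0,0,0,0],[-100,-60,-170,0,0,0,0],[-150,-90,-170,0,0,0,0],[-200,-120,-170,0,0,0,0],[-250,-150,-170,0,0,0,0],[-300,-180,-170,0,0,0,0],[-330,-200,-170,0,0,0,0],[-330,-200,-170,0,0,0,0],[-330,-200,-170,0,0,0,0],[-330,-200,-170,0,0,0,0]]]'
python3 - <<'E'
from h import *
for n in('top','scene'):
    d=optics.get_image(n)['frame'][:,:,::-1]; cv2.imwrite(f'pics/{n}6_raw.png',d); x,y=off[n]; im=cv2.resize(d[y-30:y+135,x-50:x+170],(400,300),interpolation=cv2.INTER_CUBIC); cv2.imwrite(f'pics/{n}6.png',im)
cv2.imwrite('pics/both6.png',np.hstack([cv2.imread(f'pics/{n}6.png') for n in('top','scene')]))
p=[524.139,-100.789,0,-3.2]
for z in (49,52,56): print(z,{n:proj(n,tw(p,[(128,-38.5,z),(-128,-38.5,z)])).round(1).tolist() for n in('top','scene')})
E
```

```text
t: 16.5
ee_pos: [359.4, -500.5, 231.0]
orientation: [-2.222, -2.22, -0.001]
ft_force: [0.4, 0.6, 0.2]
width: 0.3
grasp_force: 0.0
49 {'top': [[249.5, 132.5], [249.6, 243.6]], 'scene': [[193.1, 173.5], [288.6, 198.3]]}
52 {'top': [[249.5, 132.1], [249.6, 243.5]], 'scene': [[192.9, 172.5], [288.7, 197.3]]}
56 {'top': [[249.5, 131.6], [249.5, 243.4]], 'scene': [[192.8, 171.2], [288.8, 196.0]]}
```

View pics/both6.png

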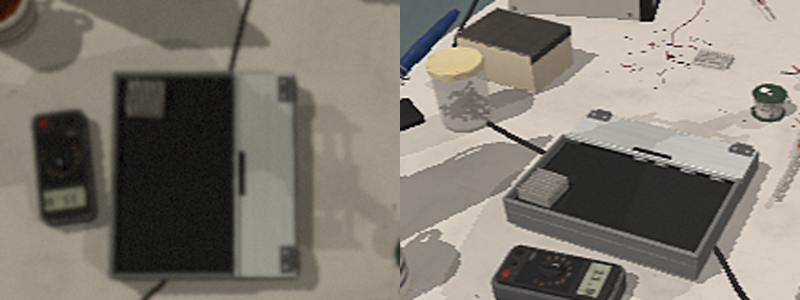

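The lid lies flat over the trough. Its free edge in the scene view runs from about (568,133) to (737,178), which matches the projected shut position. The deck holds only the heat sink; the multimeter and spool haven't moved. Handing in.

```bash
python3 -c "
from workcell import ctrl
print(ctrl.close_job())"
```

```text
the job is handed in; nothing more can be done
None
```

I swept all four nuts into the trough and pushed the lid shut over them; the fingers met a firm stop at its shut height. The heat sink, multimeter and spool look unmoved, the arm never went near the screwdriver, and I handed the job in at about 16.6 s.

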